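Keep the board strip down in the trimming jig

TASK

Get the strip of building board ready for trimming: push it fully home so that its whole long edge lies against the wooden fence of the jig, then swing each of the two metal keeper bars round by pushing on its arm until it lies square across the strip. Push only: do not lift the strip, and leave the other things on the bench where they are.

Things in the scene. Friction and masses are not known exactly. Their poses are not given: they have to be found in the camera images.
- jig: jig fixed to the bench; origin on the bench surface. Grey base board 12 mm thick, x -90 to +70, y -150 to +150 mm. Wooden fence along y on its far (+x) side: x +40 to +70, y -140 to +140, top 40 mm over the bench; its face at x = +40 looks to the robot (-x). The keeper bars pivot on the fence at x = +55, y = +70 (left) and -70 mm (right); bolt heads there rise to 75 mm
- strip_center (a point): centre, half-way up, of the loose strip of foam-core board (orange-tan faces, white edges): 70 (x) by 260 (y) by 28 mm, 0.2 to 0.45 kg, flat on the jig's base board, its top 40 mm over the bench. Its x points across it to the fence, y along it. Starts 20 to 35 mm off the fence (mid-length), askew up to 0.1 rad; home, this point is at jig x = +5 mm
- strip_left (a point): left (+y) end of the strip's edge that faces the fence, half-way up; 35 mm in x and 130 mm in y from the strip's centre
- strip_right (a point): right (-y) end of the strip's edge that faces the fence, half-way up
- keeper_left (a joint): aluminium bar 22 mm wide, 24 high, reaching 115 from its vertical pivot on the fence; underside 44 mm over the bench, 4 mm above the strip. Rad: 0 = square across the strip, pointing to jig -x; grows as it swings outward to the left (+y), clockwise from above; 1.57 = along the fence, pointing left (+y). Range -0.6 to 1.75, starts 0.8 to 1.5. Stiff pivot: stays where left; 1.5 N at 85 mm moves it
- keeper_right (a joint): aluminium bar 22 mm wide, 24 high, reaching 115 from its vertical pivot on the fence; underside 44 mm over the bench, 4 mm above the strip. Rad: 0 = square across the strip, pointing to jig -x; grows as it swings outward to the right (-y), counter-clockwise from above; 1.57 = along the fence, pointing right (-y). Range -0.6 to 1.75, starts 0.8 to 1.5. Stiff pivot: stays where left; 1.5 N at 85 mm moves it
- keeper_left_pivot (a point): on the pivot axis of the left keeper bar, half-way up the bar, 56 mm over the bench; its -x axis points along the bar to the tip
- keeper_left_tip (a point): free end of the left keeper bar, 115 mm from the pivot, half-way up
- keeper_right_pivot (a point): on the pivot axis of the right keeper bar, half-way up the bar, 56 mm over the bench; its -x axis points along the bar to the tip
- keeper_right_tip (a point): free end of the right keeper bar, 115 mm from the pivot, half-way up
- tub: screw-lidded tub, 72 mm wide, 85 mm high, standing on the right; bystander; origin under its centre
- angle: steel angle offcut 200 mm long along its own y, 30 by 30 mm, on the left; bystander; origin under its centre
- cartridge: white sealant cartridge, 47 mm thick, 215 mm long along its own x, lying beyond the jig; bystander; origin under its centre
- knife: black utility knife, handle 120 mm long along its own x, 26 wide, 21 high, with a 32 mm blade at +x, lying on the right, beyond the tub; bystander; origin under the handle, 40 mm from its blade end

How it is judged:
On the way, in this order (a step that is already met when the one before it is completed fails the run):
1. the strip's long edge is against the fence (both ends within 4 mm) while both keeper bars are still swung open (over 0.5 rad) (x of each of strip_left, strip_right in the frame of jig above 0.036 m and y of strip_center in the frame of jig between -0.05 and 0.05 m and z of strip_center in the frame of jig between 0.022 and 0.03 m and value of joint each of keeper_left, keeper_right above 0.5 rad), for 0.1 s.
2. both keeper bars lie square across the strip, within 0.15 rad (value of joint keeper_left between -0.15 and 0.15 rad and value of joint keeper_right between -0.15 and 0.15 rad), for 0.1 s.
At the end, for the whole second after the job is handed in: the strip lies flat on the jig with both ends of its long edge within 4 mm of the fence and its middle within 50 mm of the jig's middle, both keeper bars are within 0.15 rad of square across it, and all is at rest (all of step 2 and x of each of strip_left, strip_right in the frame of jig above 0.036 m and y of strip_center in the frame of jig between -0.05 and 0.05 m and z of strip_center in the frame of jig between 0.022 and 0.03 m and velocity of joint keeper_left between -0.05 and 0.05 rad/s and velocity of joint keeper_right between -0.05 and 0.05 rad/s); the robot touches nothing.
It fails at once if the strip is lifted or tipped up (centre 8 mm above its lying height, or tilted by 0.1 rad) (z of strip_center in the frame of jig above 0.034 m or angle between strip_center's own z axis and vertical above 0.1 rad).
It fails at once if a bystander is moved by 15 mm or more (distance of any of tub, angle, cartridge, knife from where it was at the start of the episode above 0.015 m).
It also fails if it takes over 67 s, if anything falls off the work surface, if the arm or the gripper's body presses on something with over 40 N, if the wrist force passes 120 N, or if a joint passes its speed limit or range.

ROBOT

A 7-joint arm with a two-finger parallel gripper is mounted at the origin on the work surface. World frame = base frame: x ahead of the robot, y to its left, z up, the work surface at z = 0. Lengths are in m, angles in rad, forces in N, time in s.
With the tool pointing down it reaches from about 0.4 to 0.875 m from the base axis. Payload 19.3 kg.
Tool frame: the origin (TCP) lies between the finger pads; the fingertips stand 8 mm ahead of it and the grasp point (between the pads) lies 11 mm behind it (tips_ahead is the distance from the TCP to the fingertips, in m); z points along the fingers, y is the line along which they close (so a half turn about z gives the same grasp; the last joint's range is limited). The gripper opens to 85 mm and grips with 20 to 120 N. Pads are 22 mm wide; open, the fingers measure 114 mm over their backs; the gripper's body (76 mm by 85 mm) begins 54 mm behind the grasp point. The pads swing forward as they close: fully open they stand 13 mm farther back than shut.
Start: joints at [1.139, 0.521, -0.036, 1.599, 0.021, 1.021, -0.113], TCP at [0.221, -0.585, 0.239] pointing down, gripper open.
Joint ranges: [-2.91, 2.91], [-0.3, 2.13], [-1.5, 1.42], [0.17, 2.43], [-1.26, 4.41], [0.16, 1.93], [-2.52, 2.52]. Speed limits (rad/s): [1.89, 1.89, 2.39, 2.39, 3.01, 3.01, 3.01].

INTERFACE

Orientations are given as a unit quaternion [x, y, z, w].
In Python, from bench import reach, line_to, move_joints, grip, dwell, ik, sense, camera, camera_info, IKError, job_done, trace, place_of, tips_ahead gives the robot as it stands. Calls block until the motion is done:
- reach(position, orientation): joint-space move of the TCP to a pose.
- line_to(position, rotation=None, v=0.15, stop_force=None): straight line of the TCP; rotation=None keeps the orientation; v is the mean speed in m/s. With stop_force (N) it stops when the force on the tool has changed by that much, and returns True; else False.
- move_joints(angles): joint-space move.
- grip(opening, f_grip=None): finger opening in m; f_grip is the grip in N (None keeps the last); returns when the fingers have stopped.
- dwell(seconds).
- ik(position, orientation): joint angles nearest the present ones, or None.
- sense(): the state.
- camera(name): name is "side" or "top" or "wrist"; returns the picture (400x640x3 uint8, red, green, blue); there is no depth.
- camera_info(name): a dict with "fovy" (degrees; the focal length in pixels is half the picture's height over the tangent of half this angle, whatever the lens; pixels are square), "cx", "cy" (the principal point, pixels), "world_from_camera" (4x4, takes a point from camera to world coordinates). Camera axes: x right, y down, z forward; pixel columns grow to the right and rows downward; lengths in m; the calibration is good to about 2 mm. The wrist camera is an equidistant fisheye: a pixel r from the principal point sees the ray r / f radians off the axis. A picture is of the moment at which its call begins: read the wrist's pose just before it. camera_info takes no time and is no camera call; for the wrist camera it gives the pose at the moment of the call.
A pose or a line that the arm cannot do raises IKError and nothing moves.
- job_done(): hands the job in; it is judged then, once.
Trained networks look in the newest picture that a camera, given by its name, has taken for a name from the list of things; names that differ only in an ending like _2 or _b are one class to them, and where a whole thing is asked for, a point or a joint stands for the part that bears it (a point fixed in the world has none). Each returns a list of dicts, best first, with "conf" (0 to 1); they miss things now and then, are a little off and sometimes report something else, mostly with a low value. They report only what shows in the picture. A call takes as long as a camera call.
- trace(camera, thing): "region" (400x640 bool, what is visible of it).
- place_of(camera, thing): "location" ([x, y, z] in m, in the coordinates of the camera as it stood for that picture, good to about 4 mm: a listed point, or the origin of a listed thing).
The state is a dict: "time_s": time; "joint_pos": joint angles; "qd": joint speeds; "effort": joint torques, N m; "tcp_pos": TCP position; "orientation": TCP orientation; "wrist_force": force on the tool from outside, world axes, zero at the start; "wrist_torque": the same for the moment, N m; "opening": finger opening in m; "grip_force": force on a finger pad.
Only numpy, scipy, OpenCV 4.12 (cv2) and the standard library are available. Lean on these libraries where they do the work, as an engineer would, in place of code of your own. Each camera call takes 0.05 s, during which the arm holds its last target. There are 200 camera calls.

## Working session

There is one attempt and no reset: what is moved stays moved. The work goes in short steps, each a Python script; the robot and the scene stay as the last script left them, time stands still between calls to the robot, and variables do not carry over. Pictures are saved under pics/ and viewed, at most 10 in all, crops included, and the job is handed in when it is done.

```bash
ls; mkdir -p pics; cat > h.py <<'E'
import numpy as np, cv2
from bench import *
def loc(cam, things):
    out={}
    T=np.array(camera_info(cam)["world_from_camera"])
    for t in things:
        r=place_of(cam,t)
        out[t]=[(np.round((T@np.r_[d["location"],1])[:3],4).tolist(),round(d["conf"],2)) for d in r[:2]]
    return out
def snap(cam,name):
    im=camera(cam); cv2.imwrite(f"pics/{name}.png",im[:,:,::-1]); return im
PTS=["jig","strip_center","strip_left","strip_right","keeper_left_pivot","keeper_left_tip","keeper_right_pivot","keeper_right_tip"]
E
python3 - <<'E'
from h import *
for c in ["top","side"]:
    snap(c,c+"0")
    print(c)
    for k,v in loc(c,PTS+["tub","angle","cartridge","knife"]).items(): print(k,v)
s=sense(); print(s["time_s"],s["tcp_pos"],s["orientation"],s["opening"])
E
```

```text
pics
top
jig [([0.5153, 0.0511, 0.0001], 0.64), ([0.5636, -0.0277, 0.0589], 0.61)]
strip_center [([0.4855, 0.0433, 0.0283], 0.82), ([0.5781, 0.1121, 0.0532], 0.32)]
strip_left [([0.5486, 0.1702, 0.0275], 0.55)]
strip_right [([0.4988, -0.0886, 0.0245], 0.78)]
keeper_left_pivot [([0.5785, 0.1124, 0.0564], 0.95), ([0.5108, -0.1268, 0.0593], 0.42)]
keeper_left_tip [([0.5186, 0.2055, 0.0584], 0.91)]
keeper_right_pivot [([0.5638, -0.029, 0.0579], 0.58)]
keeper_right_tip [([0.5102, -0.1274, 0.0607], 0.76)]
tub [([0.4176, -0.3719, 0.0026], 0.95)]
angle [([0.4779, 0.3759, -0.0005], 0.55)]
cartridge [([0.8142, 0.0682, -0.0029], 0.97), ([0.5088, -0.1275, 0.0603], 0.29)]
knife [([0.6123, -0.3529, -0.0004], 0.56), ([0.4992, -0.0866, 0.0241], 0.35)]
side
jig [([0.5179, 0.0492, 0.0016], 0.91)]
strip_center [([0.4908, 0.0482, 0.0254], 0.95)]
strip_left [([0.5459, 0.1694, 0.0273], 0.69)]
strip_right [([0.5014, -0.0855, 0.0235], 0.73)]
keeper_left_pivot [([0.5816, 0.1128, 0.056], 0.95), ([0.5183, 0.2056, 0.0571], 0.21)]
keeper_left_tip [([0.5177, 0.2056, 0.0548], 0.72), ([0.5804, 0.1083, 0.0591], 0.64)]
keeper_right_pivot [([0.5669, -0.0273, 0.053], 0.77)]
keeper_right_tip [([0.5099, -0.1269, 0.0583], 0.88), ([0.609, -0.359, -0.0041], 0.62)]
tub [([0.4187, -0.3739, 0.0009], 0.67)]
angle [([0.477, 0.3727, -0.0008], 0.89)]
cartridge [([0.8136, 0.0718, -0.0007], 0.79)]
knife [([0.6151, -0.3609, 0.0001], 0.6)]
1.3 [ 0.22117878 -0.58453111  0.23928992] [ 9.83688568e-01  1.79879961e-01 -5.16501888e-06 -2.90254901e-05] 0.085647271024256
```

View pics/top0.png

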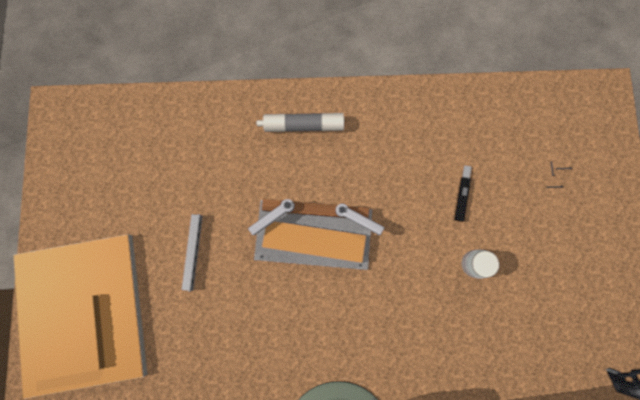

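View pics/side0.png

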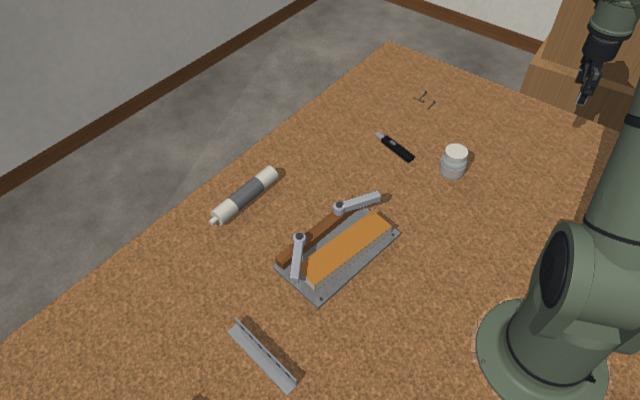

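```bash
cat >> h.py <<'E'
from scipy.spatial.transform import Rotation as R
YAW=-0.106; O=np.array([0.5175,0.0485])
def W(x,y,z):  # jig mm, z world mm
    c,s=np.cos(YAW),np.sin(YAW)
    return [O[0]+(c*x-s*y)/1e3, O[1]+(s*x+c*y)/1e3, z/1e3]
Q=(R.from_euler('z',YAW)*R.from_euler('x',np.pi)).as_quat()
def J(p):
    c,s=np.cos(YAW),np.sin(YAW); d=np.array(p[:2])-O
    return np.round([1e3*(c*d[0]+s*d[1]),1e3*(-s*d[0]+c*d[1]),1e3*p[2]],1)
E
python3 - <<'E'
from h import *
print(tips_ahead, tips_ahead() if callable(tips_ahead) else '')
reach(W(-108,-3,180),Q)
snap("wrist","w0")
for k,v in loc("wrist",PTS).items(): print(k,[(J(a),c) for a,c in v])
print(sense()["time_s"],J(sense()["tcp_pos"]))
E
```

```text
0.008 
jig [(array([0.2, 0.7, 0.1]), 0.69), (array([-15.8, 156.3,  55.5]), 0.46)]
strip_center [(array([-32.9,  -2. ,  23.9]), 0.58)]
strip_left [(array([ 18.1, 121.2,  28.5]), 0.58)]
strip_right [(array([-1.000e-01, -1.352e+02,  2.390e+01]), 0.81)]
keeper_left_pivot [(array([53. , 68.2, 57.2]), 0.67)]
keeper_left_tip []
keeper_right_pivot [(array([ 56.1, -71.1,  55.3]), 0.89)]
keeper_right_tip [(array([  10.6, -175.6,   54.9]), 0.7)]
4.1417 [-108.   -3.  180.]
```

View pics/w0.png

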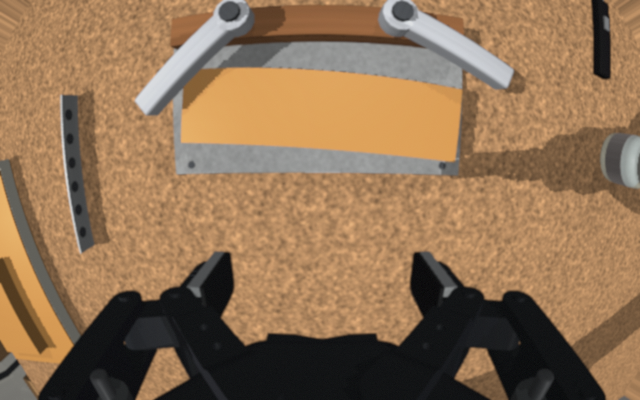

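```bash
python3 - <<'E'
from h import *
line_to(W(-108,-3,24),v=0.2)
print(sense()["wrist_force"])
hit=line_to(W(-55,-3,24),v=0.08,stop_force=25); print(hit,J(sense()["tcp_pos"]))
hit=line_to(W(-34,-3,24),v=0.025,stop_force=18)
s=sense(); print(hit,J(s["tcp_pos"]),s["wrist_force"],s["wrist_torque"],s["time_s"])
for c in ["top","side","wrist"]:
    snap(c,c+"1")
    print(c,[(k,J(v[0][0])) for k,v in loc(c,PTS[:4]).items() if v])
E
```

```text
[0.26846041 0.90221922 0.69419303]
False [-55.2  -3.   24.1]
True [-40.   -3.1  23.5] [-1.33737865  0.66155495  0.45098732] [-0.12174455  0.22911509 -0.02490323] 6.525
top [('jig', array([  11.6, -176.2,   59.8])), ('strip_left', array([ 45. , 133. ,  25.5]))]
side [('jig', array([2.1, 3.1, 1.8])), ('strip_center', array([ 8. , -2.6, 28.7])), ('strip_left', array([ 41.2, 130.2,  25.2]))]
wrist [('strip_center', array([ 4.4, -6.3, 24.6])), ('strip_left', array([55.2, 71.6, 56. ]))]
```

View pics/wrist1.png

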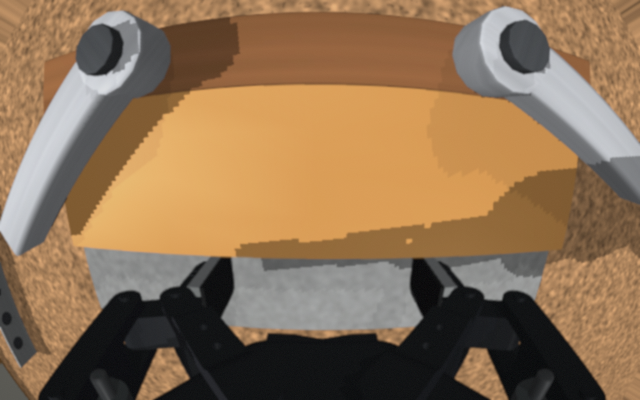

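```bash
python3 - <<'E'
from h import *
hit=line_to(W(-34,-3,24),v=0.01,stop_force=20)
s=sense(); print(hit,J(s["tcp_pos"]),s["wrist_force"],s["wrist_torque"])
dwell(0.2)
line_to(W(-75,-3,24),v=0.15)
line_to(W(-75,-3,150),v=0.25)
grip(0.0)
snap("wrist","w2")
print([(k,J(v[0][0])) for k,v in loc("wrist",PTS).items() if v], sense()["time_s"],sense()["opening"])
E
```

```text
True [-40.1  -3.3  23.1] [ 0.26300084 -0.42254995 -0.05391502] [ 0.0276757   0.00783326 -0.01751609]
[('strip_center', array([ 4.1, -2. , 23.4])), ('strip_right', array([  43.1, -131.5,   26.1])), ('keeper_left_pivot', array([52.8, 72.5, 58.2])), ('keeper_left_tip', array([-16.2, 152.3,  56.3])), ('keeper_right_pivot', array([ 55.2, -70.7,  55.4])), ('keeper_right_tip', array([  11. , -176.1,   59.1]))] 10.1417 8.905949915535361e-06
```

View pics/w2.png

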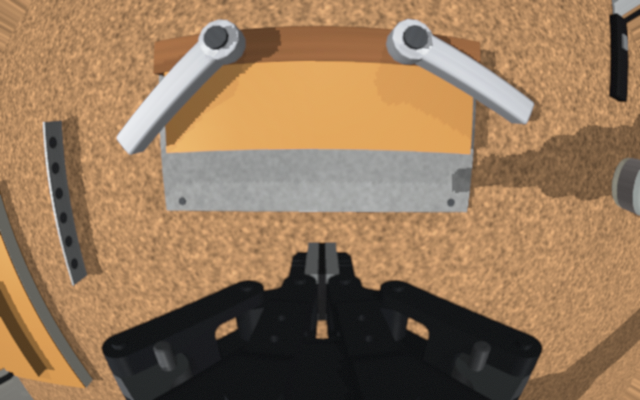

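```bash
cat >> h.py <<'E'
def fp(sgn,th,extra=0,r=85,z=57):
    d=11+11*abs(np.sin(th))+13*np.cos(th)+extra
    x=55-r*np.cos(th)+d*np.sin(th); y=70+r*np.sin(th)+d*np.cos(th)
    return W(x,sgn*y,z)
def swing(sgn,th0):
    reach(fp(sgn,th0,22,z=150),Q)
    line_to(fp(sgn,th0,22),v=0.2)
    line_to(fp(sgn,th0,4),v=0.08)
    n=6
    for th in np.linspace(th0,0,n+1)[1:]:
        line_to(fp(sgn,th),v=0.06)
        s=sense(); print(round(th,2),J(s["tcp_pos"]),np.round(s["wrist_force"],1))
    line_to(fp(sgn,0,40),v=0.1); line_to(fp(sgn,0,40,z=150),v=0.2)
E
python3 - <<'E'
from h import *
print(J(fp(1,.87)),J(fp(-1,1.17)))
swing(1,0.87)
snap("wrist","w3")
print([(k,J(v[0][0])) for k,v in loc("wrist",PTS).items() if v], sense()["time_s"])
E
```

```text
[ 21.4 152.9  57. ] [  46.  -158.5   57. ]
0.72 [  9.9 147.4  57.1] [-0.2  0.1  0.3]
0.58 [ -1.1 139.7  57. ] [-0.5 -0.3 -0.3]
0.44 [-10.8 130.4  57. ] [ 0.1 -0.7  0.4]
0.29 [-19.  119.4  57. ] [ 0.7 -0.3 -0.5]
0.15 [-25.6 107.   57. ] [-0.2  0.  -0.4]
0.0 [-30.1  93.5  57. ] [-1.  -0.2 -0.6]
[('strip_center', array([ 5.8, -1.1, 23. ])), ('strip_left', array([ 40.3, 125. ,  26. ])), ('strip_right', array([  42. , -130.5,   24.7])), ('keeper_left_pivot', array([55. , 71.4, 54.4])), ('keeper_left_tip', array([-55. ,  62.4,  56.7])), ('keeper_right_pivot', array([ 56.9, -72.5,  54. ])), ('keeper_right_tip', array([   9.4, -175.8,   54.2]))] 15.8917
```

View pics/w3.png

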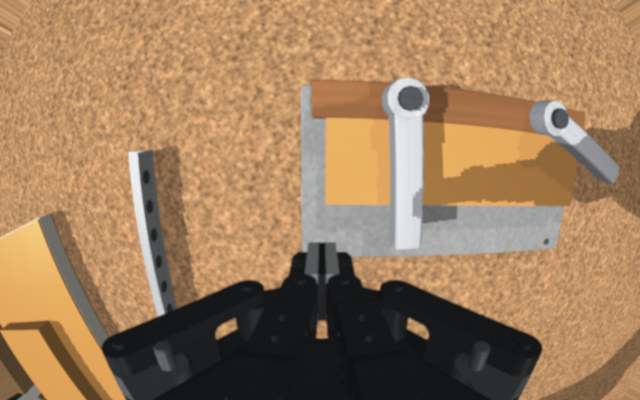

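```bash
sed -i 's/13\*np.cos/17*np.cos/' h.py; python3 - <<'E'
from h import *
line_to(fp(1,0,40,z=200),v=0.25)
swing(-1,1.17)
reach(W(-105,0,200),Q)
snap("wrist","w4"); 
for c in ["wrist","side","top"]:
    if c!="wrist": snap(c,c+"4")
    print(c,[(k,J(v[0][0])) for k,v in loc(c,PTS).items() if v], sense()["time_s"])
E
```

```text
0.98 [  31.7 -157.    57. ] [ 0.4  0.3 -0.7]
0.78 [  15.9 -151.6   57.1] [-0.1  0.7 -0.1]
0.58 [   1.1 -142.8   57. ] [ 0.5 -0.6 -0.1]
0.39 [ -12.1 -130.6   57. ] [-0.1  0.1  0.8]
0.2 [ -22.8 -115.4   57. ] [-0.8  0.2  0.1]
0.0 [-30.1 -97.6  57. ] [-0.1 -0.6 -0.3]
wrist [('strip_center', array([ 4. , -3.3, 23.8])), ('strip_left', array([ 41.5, 125.7,  27.8])), ('strip_right', array([  41. , -129.3,   25.1])), ('keeper_left_pivot', array([54.2, 69.9, 54.9])), ('keeper_left_tip', array([-55.9,  63.8,  52.6])), ('keeper_right_pivot', array([ 54.9, -72.6,  52.7])), ('keeper_right_tip', array([-59.9, -74.1,  55.5]))] 23.4917
side [('jig', array([0.7, 0.3, 3.2])), ('strip_center', array([ 7.2,  2.4, 28. ])), ('keeper_left_pivot', array([58.2, 67.7, 56.7])), ('keeper_left_tip', array([-57.1,  62.2,  56.9])), ('keeper_right_pivot', array([ 55.9, -73.9,  53.4])), ('keeper_right_tip', array([-59.5, -70. ,  56.4]))] 23.9417
top [('jig', array([-55.6, -75.3,  56.5])), ('strip_center', array([ 4.9,  1.4, 29.9])), ('strip_left', array([ 43. , 128.4,  27.9])), ('strip_right', array([  39.3, -134.8,   23.2])), ('keeper_left_pivot', array([54.4, 73.6, 51.6])), ('keeper_left_tip', array([-54.7,  62.8,  56.5])), ('keeper_right_pivot', array([ 51.5, -70.8,  59.5])), ('keeper_right_tip', array([-59.1, -74.3,  59.7]))] 24.3917
```

View pics/w4.png

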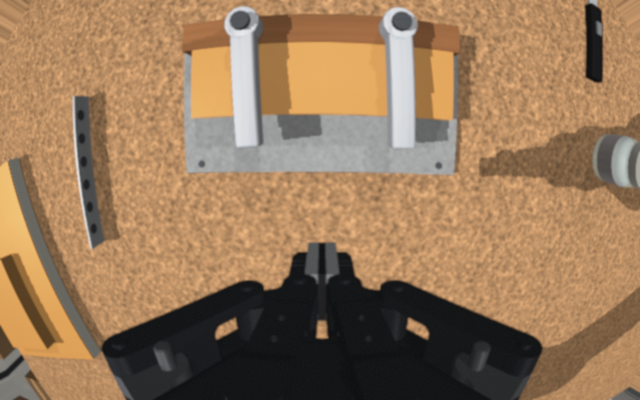

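```bash
python3 -c "
from h import *
print(job_done())"
```

```text
the job is handed in; nothing more can be done
None
```

I handed the job in with the strip pushed home against the fence and both keeper bars square across it, measured at about -0.07 rad (left) and +0.02 rad (right); nothing else was touched, and it took about 25 s, but no verdict was returned.

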